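# Weigh the tray of sawn steel blanks

## Task

Two small brown parts trays stand on the bench: pick up the one that holds the flat rectangular steel blanks (not the one with the round bushes), carry it level so that both blanks stay in it, and set it down gently in the middle of the bench scale's steel plate. It may face any way on the plate; let go of it there and leave it standing upright.

Things in the scene. Friction and masses are not known exactly. Their poses are not given: they have to be found in the camera images.
- tray_mid (a point): Centre (20 mm above its underside) of the loose brown open tray that holds the two flat blanks: 130 mm long (x), 60 wide (y), 40 high (z up), walls and floor 4 mm; a tab at the rim of each short end sticks out 11 mm. About 0.2 kg in all; grip it from above across the 60 mm, outside its long walls, at mid-length. It stands on the bench (height 0). The same tray with three round bushes stands elsewhere.
- blank1_mid (a point): Centre of a loose flat steel blank, 46 x 22 x 5 mm (x, y, z), lying on the floor of the tray.
- blank2_mid (a point): Centre of the other blank, of the same size, lying in the same tray.
- scale_top (a point): Middle of the upper face of the bench scale's square steel plate, 200 x 200 mm, rigid, horizontal and bare, 70 mm above the bench; z up. The scale is fixed to the bench; its low grey display housing (top 44 mm above the bench) reaches 150 mm from the plate's middle along +x.
There are look-alikes about, which are no part of the job. Leave any turquoise look-alike of the part that bears tray_mid alone.

How it is judged:
By the outcome, as a careful person would: the job done as asked, in the order asked, and still so for the second after the job is handed in, with the robot touching nothing.
It also fails if it takes over 48 s, if anything falls off the work surface, if the arm or the gripper's body presses on something with over 40 N, if the wrist force passes 120 N, or if a joint passes its speed limit or range.

## Robot

A 6-joint arm with a two-finger parallel gripper is mounted at the origin on the work surface. World frame = base frame: x ahead of the robot, y to its left, z up, the work surface at z = 0. Lengths are in m, angles in rad, forces in N, time in s.
With the tool pointing down it reaches from about 0.35 to 0.775 m from the base axis. Payload 5.5 kg.
Tool frame: the origin (TCP) lies at the very end of the fingers, on their centre line; the grasp point (between the pads) lies 19 mm behind it; z points along the fingers, y is the direction in which the jaws open and shut (so a half turn about z gives the same grasp; the last joint's range is limited). The gripper opens to 85 mm and grips with 20 to 120 N. Pads are 22 mm wide; open, the fingers measure 114 mm over their backs; the gripper's body (76 mm by 85 mm) begins 54 mm behind the grasp point. The pads swing forward as they close: fully open they stand 13 mm farther back than shut.
Start: joints at [-1.344, 0.313, 0.046, 1.304, 0, 1.431], TCP at [0.206, -0.537, 0.231] pointing down, gripper open.
Joint ranges: [-2.76, 2.76], [-0.86, 1.69], [-1.03, 1.26], [-2.2, 2.34], [-1.47, 1.5], [-3.14, 3.14]. Speed limits (rad/s): [2.57, 2.57, 3.14, 3.14, 3.14, 3.14].

## Interface

Orientations are given as a unit quaternion [w, x, y, z].
In Python, from workcell import env gives the robot as it stands. The module is installed in compiled form; this text tells all that it offers.
- The arm moves only by the shell command python3 -m pendant 'ROWS' [FORCE]. ROWS is JSON, a list of rows, each an object with "fingers": the finger opening in mm, from 0 to 85.4; "delta_pos": the shift along the tool's x, y, z in mm, a list of three; "angular": the turn, a rotation vector about the tool's x, y, z in rad, a list of three. In form: [{"fingers": fingers, "delta_pos": [x, y, z], "angular": [ax, ay, az]}, ...]. A call has 1 to 12 rows; each row shifts and turns the commanded pose from where the row before left it, along the tool's axes as they then stand; what a row does not reach is not made up. A row lasts 1/10 s, in which the tool goes at most 50 mm and 8.59 degrees, less where a joint would pass 70% of its speed; a pose out of reach is approached as far as the arm can. A call is refused whole if a number of a shift passes 50 or a number of a turn 0.15, either way. A call with a gripper value outside its range is refused whole. The fingers move at their own pace and stop on an object; FORCE is the grip in N (left out, the last holds). Time passes only in rows, so rows that do not move let the fingers close. It gives the time, the measured TCP pose, the force and the opening at its end, in the units of the state.
- env.get_state(): the state, without advancing time (a new reading comes with each control period).
- env.read_camera(name): name is "side" or "top" or "wrist"; returns the picture (400x640x3 uint8, blue, green, red); there is no depth.
- env.camera_params(name): a dict with "fx", "fy", "cx", "cy" (pixels), "view" (4x4, takes a point from world to camera coordinates). Camera axes: x right, y up, looking along -z (the intrinsics and any distortion apply to the point x, -y, -z); pixel columns grow to the right and rows downward; lengths in m; the calibration is good to about 2 mm. A picture is of the moment at which its call begins: read the wrist's pose just before it. camera_params takes no time and is no camera call; for the wrist camera it gives the pose at the moment of the call.
- env.hand_in(): hands the job in, once; it reports no verdict.
The state is a dict: "clock": time; "joint_pos": joint angles; "qvel": joint speeds; "tau": joint torques, N m; "tcp_pos": TCP position; "orientation": TCP orientation; "wrist_force": force on the tool from outside, world axes, zero at the start; "ft_torque": the same for the moment, N m; "finger_gap": finger opening in m.
Only numpy, scipy, OpenCV 4.12 (cv2) and the standard library are available. Lean on these libraries where they do the work, as an engineer would, in place of code of your own. Each camera call takes 0.05 s, during which the arm holds its last target. There are 200 camera calls.

## Working session

There is one attempt and no reset: what is moved stays moved. The work goes in short steps, Python scripts to look and compute and a shell command to move; the robot and the scene stay as the last step left them, time stands still between calls to the robot, and variables do not carry over. Pictures are saved under pics/ and viewed, about 8 in all and at most 12, crops included, and the job is handed in when it is done.

```bash
mkdir -p pics
cat > h.py <<'E'
import numpy as np, cv2
from workcell import env
def ray(P,u,v):
    V=np.array(P["view"]);R=V[:3,:3];t=V[:3,3]
    d=np.array([(u-P["cx"])/P["fx"],-(v-P["cy"])/P["fy"],-1.0])
    return -R.T@t, R.T@d
def onz(P,u,v,z):
    o,d=ray(P,u,v); return o+d*(z-o[2])/d[2]
def tri(P1,p1,P2,p2):
    o1,d1=ray(P1,*p1);o2,d2=ray(P2,*p2)
    s=np.linalg.lstsq(np.c_[d1,-d2],o2-o1,rcond=None)[0]
    a=o1+s[0]*d1;b=o2+s[1]*d2
    return (a+b)/2,np.linalg.norm(a-b)
E
python3 - <<'E'
from h import *
for n in("side","top","wrist"):
    P=env.camera_params(n); im=env.read_camera(n); cv2.imwrite(f"pics/{n}0.png",im)
    print(n,{k:(np.round(v,3).tolist()) for k,v in P.items()})
print(env.get_state())
a=cv2.imread("pics/top0.png");b=cv2.imread("pics/side0.png")
E
```

```text
side {'fx': 455.604, 'fy': 455.604, 'cx': 314.71, 'cy': 197.552, 'view': [[-0.937, -0.348, -0.014, 0.465], [0.184, -0.53, 0.828, -0.171], [-0.295, 0.774, 0.561, -0.909], [0.0, 0.0, 0.0, 1.0]]}
top {'fx': 365.045, 'fy': 365.045, 'cx': 319.138, 'cy': 202.967, 'view': [[-0.101, -0.995, -0.001, 0.007], [0.97, -0.098, 0.222, -0.514], [-0.221, 0.021, 0.975, -0.739], [0.0, 0.0, 0.0, 1.0]]}
wrist {'fx': 312.356, 'fy': 312.356, 'cx': 312.866, 'cy': 201.786, 'view': [[0.359, -0.933, -0.002, -0.574], [0.887, 0.342, -0.31, 0.041], [0.29, 0.109, 0.951, -0.382], [0.0, 0.0, 0.0, 1.0]]}
{'clock': 0.15, 'joint_pos': array([-1.34359137e+00,  3.13844129e-01,  4.52586572e-02,  1.30361594e+00,
       -5.88599933e-06,  1.43118066e+00]), 'qvel': array([-4.93648929e-05, -4.42514023e-04,  4.22044267e-03,  1.81422498e-03,
       -3.56352598e-04, -2.34398888e-03]), 'tau': array([ 2.41260204e-03, -4.81063592e+01,  2.98816735e+01,  1.38735864e-02,
       -1.31613888e-04, -8.13624411e-06]), 'tcp_pos': array([ 0.20611778, -0.53637953,  0.23061214]), 'orientation': array([-7.01737570e-04,  9.83227183e-01,  1.82383699e-01, -3.36978335e-05]), 'wrist_force': array([-1.34769375e+00,  2.39763897e-01,  5.02973271e-04]), 'ft_torque': array([ 0.00771008, -0.02335775, -0.04746039]), 'finger_gap': 0.0852855839042645}
```

View pics/top0.png

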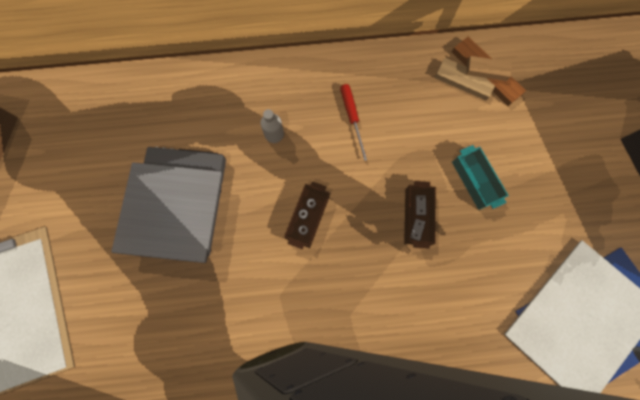

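View pics/side0.png

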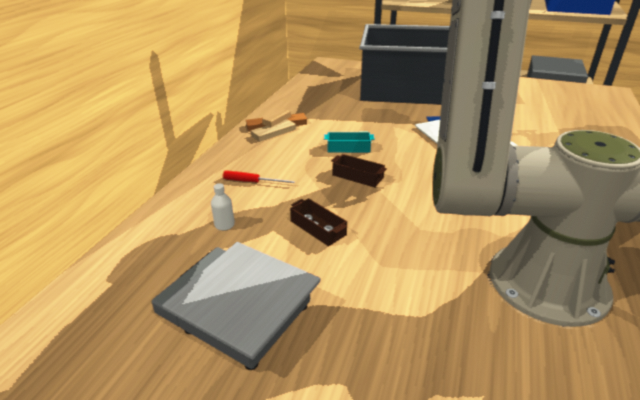

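The top view shows two brown trays. The one at (308,215) holds three round bushes. The one at (421,215) holds two rectangular blanks, so it fits the description. The turquoise look-alike is at (481,177), and the scale plate is around (170,212). In the side view the blanks tray is at (358,170) and the scale at (237,300). Next I'll measure both views and make one enlarged crop.

```bash
cat > m.py <<'E'
from h import *
P={n:env.camera_params(n) for n in("side","top")}
I={n:cv2.imread(f"pics/{n}0.png") for n in P}
def blob(n,mask,near):
    k,l,s,c=cv2.connectedComponentsWithStats(mask.astype(np.uint8)*255)
    i=min((i for i in range(1,k) if s[i,4]>150),key=lambda i:np.hypot(*(c[i]-near)))
    m=(l==i).astype(np.uint8); ct=max(cv2.findContours(m,0,1)[0],key=len)
    return m,ct,c[i],s[i]
for n,near in(("top",(421,215)),("side",(358,170))):
    m,ct,c,s=blob(n,I[n].max(2)<75,near)
    r=cv2.minAreaRect(ct); print("tray",n,c.round(1),s,np.round(cv2.boxPoints(r),1).tolist())
# scale plate: low saturation grey
for n,near in(("top",(170,212)),("side",(237,295))):
    hsv=cv2.cvtColor(I[n],cv2.COLOR_BGR2HSV)
    m,ct,c,s=blob(n,cv2.morphologyEx(((hsv[...,1]<60)&(hsv[...,2]>70)).astype(np.uint8),cv2.MORPH_OPEN,np.ones((3,3))),near)
    ap=cv2.approxPolyDP(ct,0.03*cv2.arcLength(ct,True),True)[:,0]
    print("plate",n,c.round(1),s,ap.tolist())
    if n=="top":
        for p in ap: print(onz(P[n],*p,0.07).round(3))
a=cv2.resize(I["top"][160:260,80:240],None,fx=4.9,fy=2.95*4.9/2.95,interpolation=2)[:,:784]
b=cv2.resize(I["side"][140:200,300:420],None,fx=3.2,fy=3.2,interpolation=2)
t=cv2.resize(I["top"][165:265,360:480],None,fx=3.2,fy=3.2,interpolation=2)
u=cv2.resize(I["top"][130:275,95:245],None,fx=2.2,fy=2.2,interpolation=2)
w=cv2.resize(I["side"][230:370,140:330],None,fx=2.2,fy=2.2,interpolation=2)
C=np.zeros((600,800,3),np.uint8)
for im,x,y in((t,0,0),(b,400,0),(u,0,280+0),(w,370,280)):
    h,ww=im.shape[:2];h=min(h,600-y);ww=min(ww,800-x);C[y:y+h,x:x+ww]=im[:h,:ww]
cv2.imwrite("pics/crop1.png",C)
E
python3 m.py
```

```text
tray top [419.6 214.2] [ 404  182   33   66 1620] [[404.0, 182.0], [436.0, 182.0], [436.0, 247.0], [404.0, 247.0]]
tray side [357.7 170.2] [ 333  155   51   32 1085] [[330.0, 174.60000610351562], [336.1000061035156, 152.39999389648438], [385.1000061035156, 165.6999969482422], [379.0, 188.0]]
plate top [170.8 208.3] [ 113  152  111  110 9269] [[223, 157], [132, 164], [113, 251], [204, 261]]
[0.635 0.157 0.07 ]
[0.639 0.357 0.07 ]
[0.451 0.394 0.07 ]
[0.411 0.205 0.07 ]
plate side [237.8 296.6] [  152   242   168   117 10758] [[236, 242], [152, 302], [254, 358], [319, 278]]
```

View pics/crop1.png

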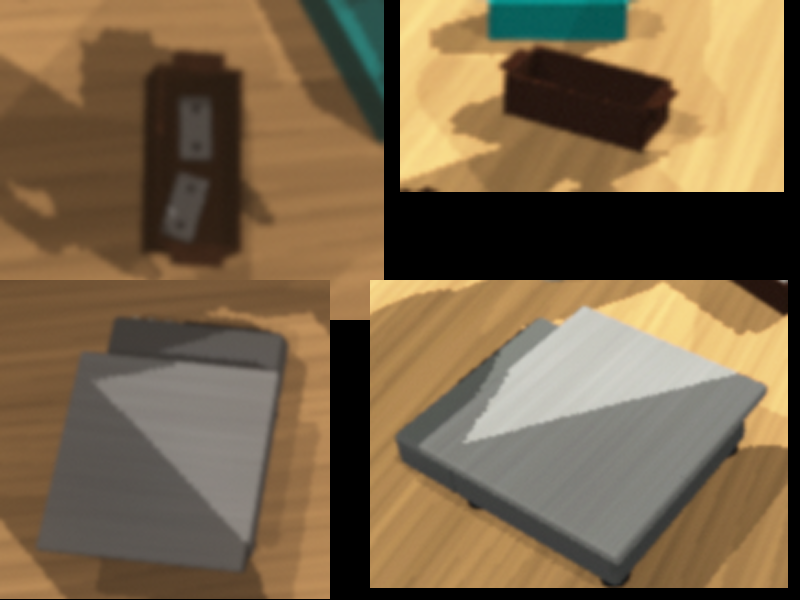

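The crop confirms it: the tray at top (421,215) holds two flat rectangular blanks, and its tabs are at about (422.5,184) and (424,245.6). The plate corners are visible in both views, and the housing is on the far (+x) side. I'll triangulate both.

Run:
```python
from h import *
T=env.camera_params("top");S=env.camera_params("side")
q=[]
for a,b in(((422.5,184),(336,159.4)),((424,245.6),(382,169.7))):
    p,e=tri(T,a,S,b);q.append(p);print("tab",p.round(4),round(e,4))
print("len",np.linalg.norm(q[0]-q[1]),"mid",(q[0]+q[1])/2, "yaw",np.degrees(np.arctan2(*(q[0]-q[1])[1::-1])))
q=[]
for a,b in(((131.4,163.2),(161.8,302.7)),((221.4,171.4),(237.7,242.3)),((206.4,261.8),(320.5,277.7)),((112.3,251.8),(252.3,358.2))):
    p,e=tri(T,a,S,b);q.append(p);print("plate",p.round(4),round(e,4))
print(np.mean(q,0),[round(np.linalg.norm(q[i]-q[i-1]),3) for i in range(4)])
print("x dir yaw",np.degrees(np.arctan2(*(q[0]+q[1]-q[2]-q[3])[1::-1])))
from scipy.spatial.transform import Rotation as R
s=env.get_state();print(R.from_quat(s["orientation"],scalar_first=True).as_matrix().round(3))
```

```text
tab [ 0.5378 -0.2841  0.0332] 0.0009
tab [ 0.4005 -0.2627  0.0381] 0.003
len 0.13909598439628612 mid [ 0.46915906 -0.27340511  0.03561615] yaw -8.836666931583267
plate [0.6406 0.3569 0.0736] 0.0025
plate [0.6022 0.1621 0.0665] 0.0017
plate [0.4089 0.2016 0.0664] 0.0004
plate [0.4495 0.3985 0.0639] 0.0011
[0.52529336 0.2797783  0.06759923] [np.float64(0.196), np.float64(0.199), np.float64(0.197), np.float64(0.201)]
x dir yaw -11.903177541180128
[[ 0.933  0.359 -0.   ]
 [ 0.359 -0.933  0.001]
 [ 0.    -0.001 -1.   ]]
```

```bash
python3 -m pendant '[{"fingers":85,"delta_pos":[29,-13,0],"angular":[0,0,0]},{"fingers":85,"delta_pos":[29,-13,0],"angular":[0,0,0]},{"fingers":85,"delta_pos":[29,-13,0],"angular":[0,0,0]},{"fingers":85,"delta_pos":[29,-13,0],"angular":[0,0,0]},{"fingers":85,"delta_pos":[29,-13,0],"angular":[0,0,0]},{"fingers":85,"delta_pos":[29,-13,0],"angular":[0,0,0]},{"fingers":85,"delta_pos":[29,-13,0],"angular":[0,0,0]},{"fingers":85,"delta_pos":[29,-13,0],"angular":[0,0,0]},{"fingers":85,"delta_pos":[29,-13,0],"angular":[0,0,0]},{"fingers":85,"delta_pos":[29,-13,0],"angular":[0,0,0]},{"fingers":85,"delta_pos":[29,-13,0],"angular":[0,0,0]},{"fingers":85,"delta_pos":[21,-9,0],"angular":[0,0,0]}]' 
python3 -m pendant '[{"fingers":85,"delta_pos":[0,0,0],"angular":[0,0,0.13]},{"fingers":85,"delta_pos":[0,0,0],"angular":[0,0,0.13]},{"fingers":85,"delta_pos":[0,0,0],"angular":[0,0,0.13]},{"fingers":85,"delta_pos":[0,0,0],"angular":[0,0,0.13]},{"fingers":85,"delta_pos":[0,0,0],"angular":[0,0,0]},{"fingers":85,"delta_pos":[0,0,0],"angular":[0,0,0]}]'
python3 - <<'E'
from h import *
from scipy.spatial.transform import Rotation as R
s=env.get_state();print(s["joint_pos"].round(3),s["tcp_pos"].round(4))
M=R.from_quat(s["orientation"],scalar_first=True).as_matrix();print(M.round(3),np.degrees(np.arctan2(M[1,0],M[0,0])))
P=env.camera_params("wrist");im=env.read_camera("wrist");cv2.imwrite("pics/w1.png",im);np.save("w1.npy",P,allow_pickle=True)
E
```

```text
clock: 1.35
tcp_pos: [0.47, -0.2713, 0.231]
orientation: [-0.0, 0.983, 0.183, -0.0]
wrist_force: [-0.4, 0.1, -0.6]
finger_gap: 0.085
clock: 1.95
tcp_pos: [0.469, -0.2729, 0.2311]
orientation: [-0.0, 0.997, -0.075, -0.0]
wrist_force: [-0.6, -0.5, -0.1]
finger_gap: 0.0851
[-0.675  0.25  -0.039  1.281 -0.     2.617] [ 0.469  -0.2729  0.2311]
[[ 0.989 -0.15  -0.   ]
 [-0.15  -0.989  0.   ]
 [-0.    -0.    -1.   ]] -8.60319779431125
```

View pics/w1.png

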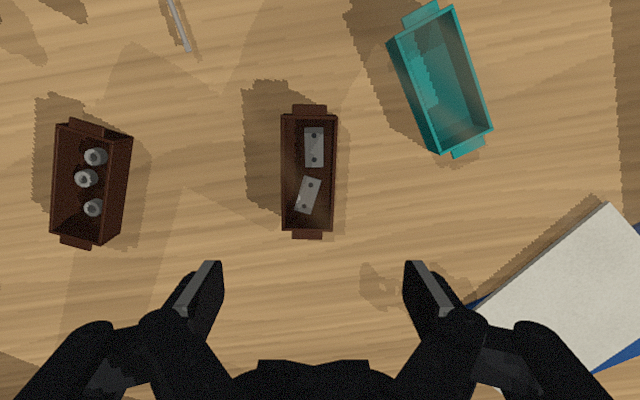

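The wrist view shows the blanks tray in the middle, with its tab ends at about (310,104) and (307,239), long-wall rims at u≈281 and 337, and both blanks inside. I'll find the rim centre on the z=0.04 plane.

Run:
```python
from h import *
P=env.camera_params("wrist");im=cv2.imread("pics/w1.png")
m=((im.max(2)<95)).astype(np.uint8);m[:,:262]=0;m[:,345:]=0;m[250:]=0;m[:95]=0
# separate shadow: red tray has r>g strongly
b,g,r=[im[...,i].astype(int) for i in range(3)]
for v in(130,170,220): print(v,[tuple(im[v,u]) for u in range(268,350,6)])
c=[(281,113),(337,114),(334.5,231),(281.5,231)]
q=np.array([onz(P,*p,.04) for p in c]);print(q.round(4),q.mean(0).round(4),[np.linalg.norm(q[i]-q[i-1]).round(4) for i in range(4)])
t=np.array([onz(P,310,104,.04),onz(P,307,239,.04)]);print(t.round(4),t.mean(0).round(4),np.linalg.norm(t[0]-t[1]),np.degrees(np.arctan2(*(t[0]-t[1])[1::-1])))
T=env.camera_params("top")
for a,bb in(((422.5,182),(310,104)),((424,247),(307,239))): print(tri(T,a,P,bb))
```

```text
130 [(np.uint8(62), np.uint8(90), np.uint8(115)), (np.uint8(64), np.uint8(90), np.uint8(114)), (np.uint8(40), np.uint8(64), np.uint8(84)), (np.uint8(9), np.uint8(21), np.uint8(41)), (np.uint8(18), np.uint8(29), np.uint8(49)), (np.uint8(0), np.uint8(4), np.uint8(18)), (np.uint8(58), np.uint8(59), np.uint8(64)), (np.uint8(68), np.uint8(72), np.uint8(70)), (np.uint8(64), np.uint8(69), np.uint8(74)), (np.uint8(68), np.uint8(70), np.uint8(73)), (np.uint8(0), np.uint8(12), np.uint8(31)), (np.uint8(18), np.uint8(37), np.uint8(55)), (np.uint8(78), np.uint8(117), np.uint8(147)), (np.uint8(85), np.uint8(121), np.uint8(152))]
170 [(np.uint8(59), np.uint8(89), np.uint8(113)), (np.uint8(62), np.uint8(88), np.uint8(111)), (np.uint8(51), np.uint8(74), np.uint8(96)), (np.uint8(27), np.uint8(47), np.uint8(66)), (np.uint8(40), np.uint8(53), np.uint8(72)), (np.uint8(31), np.uint8(36), np.uint8(49)), (np.uint8(17), np.uint8(26), np.uint8(47)), (np.uint8(31), np.uint8(38), np.uint8(54)), (np.uint8(25), np.uint8(32), np.uint8(51)), (np.uint8(11), np.uint8(23), np.uint8(41)), (np.uint8(16), np.uint8(30), n
[... 582 characters left out ...]
np.uint8(58)), (np.uint8(33), np.uint8(49), np.uint8(56)), (np.uint8(93), np.uint8(130), np.uint8(160)), (np.uint8(89), np.uint8(127), np.uint8(155)), (np.uint8(94), np.uint8(136), np.uint8(168))]
[[ 0.5396 -0.2505  0.04  ]
 [ 0.5299 -0.3075  0.04  ]
 [ 0.4001 -0.2882  0.04  ]
 [ 0.4093 -0.2272  0.04  ]] [ 0.4697 -0.2683  0.04  ] [np.float64(0.1323), np.float64(0.0579), np.float64(0.1312), np.float64(0.0617)]
[[ 0.5439 -0.2814  0.04  ]
 [ 0.3948 -0.2549  0.04  ]] [ 0.4693 -0.2682  0.04  ] 0.15136636024563105 -10.078300372946623
(array([ 0.5427455 , -0.28228177,  0.03824585]), np.float64(0.0027947737510683234))
(array([ 0.39665595, -0.25755058,  0.04764962]), np.float64(0.004964582997688064))
```

Wrist and two-view estimates agree to about 4 mm: the centre is around (0.4695,-0.2695), the heading about -9.5°, the rim height about 40 mm and the sizes fit. The gripper has 12 mm of clearance per side, so I'll go down.

```bash
python3 -m pendant '[{"fingers":85,"delta_pos":[0,-3.5,10],"angular":[0,0,0.016]},{"fingers":85,"delta_pos":[0,0,30],"angular":[0,0,0]},{"fingers":85,"delta_pos":[0,0,35],"angular":[0,0,0]},{"fingers":85,"delta_pos":[0,0,35],"angular":[0,0,0]},{"fingers":85,"delta_pos":[0,0,30],"angular":[0,0,0]},{"fingers":85,"delta_pos":[0,0,25],"angular":[0,0,0]},{"fingers":85,"delta_pos":[0,0,20],"angular":[0,0,0]},{"fingers":85,"delta_pos":[0,0,15],"angular":[0,0,0]},{"fingers":85,"delta_pos":[0,0,12],"angular":[0,0,0]},{"fingers":85,"delta_pos":[0,0,8],"angular":[0,0,0]},{"fingers":85,"delta_pos":[0,0,3],"angular":[0,0,0]},{"fingers":85,"delta_pos":[0,0,0],"angular":[0,0,0]}]'
python3 - <<'E'
from h import *
cv2.imwrite("pics/w2.png",env.read_camera("wrist"))
E
```

```text
clock: 3.2
tcp_pos: [0.4696, -0.2695, 0.0082]
orientation: [-0.0, 0.996, -0.084, -0.0]
wrist_force: [0.2, 1.0, 0.4]
finger_gap: 0.0846
```

View pics/w2.png

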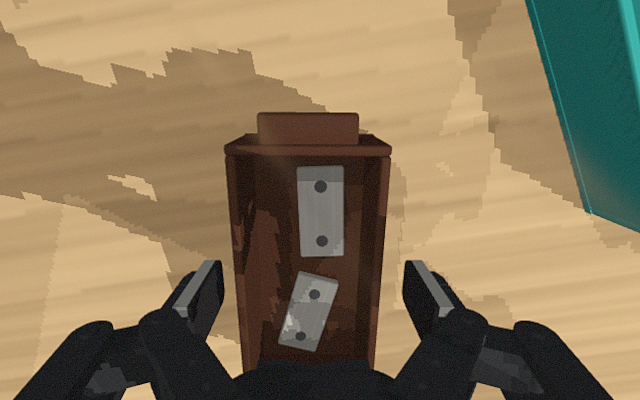

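The fingers straddle the long walls at u≈218 and 405, with the walls at about 237 and 380, so the tray is well centred. Closing.

```bash
python3 -m pendant '[{"fingers":50,"delta_pos":[0,0,0],"angular":[0,0,0]},{"fingers":50,"delta_pos":[0,0,0],"angular":[0,0,0]},{"fingers":50,"delta_pos":[0,0,0],"angular":[0,0,0]},{"fingers":50,"delta_pos":[0,0,0],"angular":[0,0,0]},{"fingers":50,"delta_pos":[0,0,0],"angular":[0,0,0]},{"fingers":50,"delta_pos":[0,0,0],"angular":[0,0,0]},{"fingers":50,"delta_pos":[0,0,0],"angular":[0,0,0]},{"fingers":50,"delta_pos":[0,0,0],"angular":[0,0,0]}]' 35
python3 -m pendant '[{"fingers":50,"delta_pos":[0,0,-2],"angular":[0,0,0]},{"fingers":50,"delta_pos":[0,0,-5],"angular":[0,0,0]},{"fingers":50,"delta_pos":[0,0,-8],"angular":[0,0,0]},{"fingers":50,"delta_pos":[0,0,-10],"angular":[0,0,0]},{"fingers":50,"delta_pos":[0,0,-8],"angular":[0,0,0]},{"fingers":50,"delta_pos":[0,0,-5],"angular":[0,0,0]},{"fingers":50,"delta_pos":[0,0,-2],"angular":[0,0,0]},{"fingers":50,"delta_pos":[0,0,0],"angular":[0,0,0]},{"fingers":50,"delta_pos":[0,0,0],"angular":[0,0,0]}]'
python3 - <<'E'
from h import *
a=env.read_camera("wrist");b=env.read_camera("side")
C=np.zeros((600,800,3),np.uint8)
C[:400,:640]=a; C[400:600,:800]=cv2.resize(b[120:240,160:640],(800,200))
cv2.imwrite("pics/w3.png",C);print(env.get_state()["ft_torque"].round(2))
E
```

```text
clock: 4.05
tcp_pos: [0.4703, -0.2697, 0.0092]
orientation: [0.0, 0.996, -0.084, 0.001]
wrist_force: [-0.0, 1.5, 6.3]
finger_gap: 0.0595
clock: 4.95
tcp_pos: [0.4694, -0.2694, 0.0481]
orientation: [-0.0, 0.996, -0.085, -0.0]
wrist_force: [-0.6, 1.1, -3.2]
finger_gap: 0.0592
[ 0.05  0.   -0.  ]
```

View pics/w3.png

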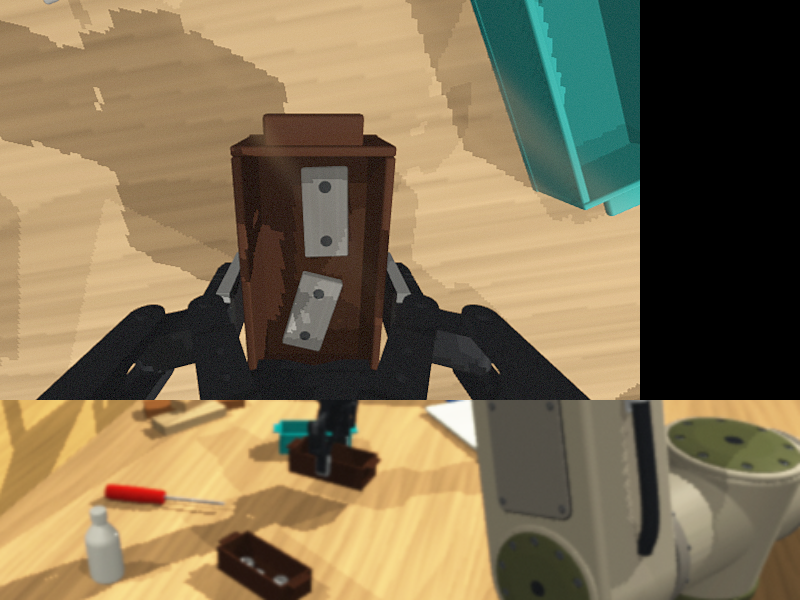

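Gripped at 59 mm and lifted, level, with both blanks lying flat inside. I'll lift to 0.17, then turn to the plate's square heading (about +87.5° world), which also keeps joint 6 in range.

```bash
python3 -m pendant '[{"fingers":50,"delta_pos":[0,0,-4],"angular":[0,0,0]},{"fingers":50,"delta_pos":[0,0,-8],"angular":[0,0,0]},{"fingers":50,"delta_pos":[0,0,-12],"angular":[0,0,0]},{"fingers":50,"delta_pos":[0,0,-14],"angular":[0,0,0]},{"fingers":50,"delta_pos":[0,0,-16],"angular":[0,0,0]},{"fingers":50,"delta_pos":[0,0,-16],"angular":[0,0,0]},{"fingers":50,"delta_pos":[0,0,-16],"angular":[0,0,0]},{"fingers":50,"delta_pos":[0,0,-14],"angular":[0,0,0]},{"fingers":50,"delta_pos":[0,0,-10],"angular":[0,0,0]},{"fingers":50,"delta_pos":[0,0,-7],"angular":[0,0,0]},{"fingers":50,"delta_pos":[0,0,-4],"angular":[0,0,0]},{"fingers":50,"delta_pos":[0,0,-1],"angular":[0,0,0]}]'
python3 -m pendant '[{"fingers":50,"delta_pos":[0,0,0],"angular":[0,0,-0.03]},{"fingers":50,"delta_pos":[0,0,0],"angular":[0,0,-0.06]},{"fingers":50,"delta_pos":[0,0,0],"angular":[0,0,-0.09]},{"fingers":50,"delta_pos":[0,0,0],"angular":[0,0,-0.1]},{"fingers":50,"delta_pos":[0,0,0],"angular":[0,0,-0.1]},{"fingers":50,"delta_pos":[0,0,0],"angular":[0,0,-0.1]},{"fingers":50,"delta_pos":[0,0,0],"angular":[0,0,-0.1]},{"fingers":50,"delta_pos":[0,0,0],"angular":[0,0,-0.1]},{"fingers":50,"delta_pos":[0,0,0],"angular":[0,0,-0.1]},{"fingers":50,"delta_pos":[0,0,0],"angular":[0,0,-0.1]},{"fingers":50,"delta_pos":[0,0,0],"angular":[0,0,-0.1]},{"fingers":50,"delta_pos":[0,0,0],"angular":[0,0,-0.1]}]'
python3 -m pendant '[{"fingers":50,"delta_pos":[0,0,0],"angular":[0,0,-0.1]},{"fingers":50,"delta_pos":[0,0,0],"angular":[0,0,-0.1]},{"fingers":50,"delta_pos":[0,0,0],"angular":[0,0,-0.1]},{"fingers":50,"delta_pos":[0,0,0],"angular":[0,0,-0.08]},{"fingers":50,"delta_pos":[0,0,0],"angular":[0,0,-0.05]},{"fingers":50,"delta_pos":[0,0,0],"angular":[0,0,-0.02]},{"fingers":50,"delta_pos":[0,0,0],"angular":[0,0,0]}]'
python3 - <<'E'
from h import *
from scipy.spatial.transform import Rotation as R
s=env.get_state();print(s["joint_pos"].round(3),s["tcp_pos"].round(4))
M=R.from_quat(s["orientation"],scalar_first=True).as_matrix();print(M.round(3),(M.T@(np.array([.525,.28,.17])-s["tcp_pos"])*1000).round(1))
E
```

```text
clock: 6.25
tcp_pos: [0.4697, -0.2696, 0.1706]
orientation: [0.0, 0.996, -0.085, 0.0]
wrist_force: [0.1, 0.5, -1.9]
finger_gap: 0.0594
clock: 7.45
tcp_pos: [0.4692, -0.2692, 0.1694]
orientation: [-0.001, 0.897, 0.442, -0.0]
wrist_force: [0.1, 0.8, -3.3]
finger_gap: 0.0596
clock: 8.15
tcp_pos: [0.4694, -0.2693, 0.1697]
orientation: [-0.0, 0.777, 0.629, -0.0]
wrist_force: [0.2, -0.7, -2.9]
finger_gap: 0.0595
[-0.669  0.275 -0.159  1.138 -0.     1.111] [ 0.4694 -0.2693  0.1697]
[[ 0.208  0.978 -0.001]
 [ 0.978 -0.208  0.001]
 [ 0.    -0.001 -1.   ]] [548.9 -60.   -0. ]
```

```bash
python3 -m pendant '[{"fingers":50,"delta_pos":[6,-0.7,0],"angular":[0,0,0]},{"fingers":50,"delta_pos":[12,-1.3,0],"angular":[0,0,0]},{"fingers":50,"delta_pos":[18,-2,0],"angular":[0,0,0]},{"fingers":50,"delta_pos":[24,-2.6,0],"angular":[0,0,0]},{"fingers":50,"delta_pos":[26,-2.8,0],"angular":[0,0,0]},{"fingers":50,"delta_pos":[26,-2.8,0],"angular":[0,0,0]},{"fingers":50,"delta_pos":[26,-2.8,0],"angular":[0,0,0]},{"fingers":50,"delta_pos":[26,-2.8,0],"angular":[0,0,0]},{"fingers":50,"delta_pos":[26,-2.8,0],"angular":[0,0,0]},{"fingers":50,"delta_pos":[26,-2.8,0],"angular":[0,0,0]},{"fingers":50,"delta_pos":[26,-2.8,0],"angular":[0,0,0]},{"fingers":50,"delta_pos":[26,-2.8,0],"angular":[0,0,0]}]'
python3 -m pendant '[{"fingers":50,"delta_pos":[26,-2.8,0],"angular":[0,0,0]},{"fingers":50,"delta_pos":[26,-2.8,0],"angular":[0,0,0]},{"fingers":50,"delta_pos":[26,-2.8,0],"angular":[0,0,0]},{"fingers":50,"delta_pos":[26,-2.8,0],"angular":[0,0,0]},{"fingers":50,"delta_pos":[26,-2.8,0],"angular":[0,0,0]},{"fingers":50,"delta_pos":[26,-2.8,0],"angular":[0,0,0]},{"fingers":50,"delta_pos":[26,-2.8,0],"angular":[0,0,0]},{"fingers":50,"delta_pos":[26,-2.8,0],"angular":[0,0,0]},{"fingers":50,"delta_pos":[24,-2.6,0],"angular":[0,0,0]},{"fingers":50,"delta_pos":[20,-2.2,0],"angular":[0,0,0]},{"fingers":50,"delta_pos":[15,-1.7,0],"angular":[0,0,0]},{"fingers":50,"delta_pos":[9,-1,0],"angular":[0,0,0]}]'
python3 -m pendant '[{"fingers":50,"delta_pos":[4,-1,0],"angular":[0,0,0]},{"fingers":50,"delta_pos":[1,-1,0],"angular":[0,0,0]},{"fingers":50,"delta_pos":[0,0,0],"angular":[0,0,0]},{"fingers":50,"delta_pos":[0,0,0],"angular":[0,0,0]}]'
python3 - <<'E'
from h import *
a=env.read_camera("wrist");t=env.read_camera("top")
cv2.imwrite("pics/t4.png",t)
C=np.zeros((600,640,3),np.uint8);C[:400]=a;C[400:]=cv2.resize(t[110:280,40:320],(640,389))[100:300]
cv2.imwrite("pics/w4.png",C);print(env.get_state()["tcp_pos"].round(4))
E
```

```text
clock: 9.35
tcp_pos: [0.4964, 0.0012, 0.1704]
orientation: [-0.0, 0.777, 0.63, 0.0]
wrist_force: [0.1, 0.8, -3.0]
finger_gap: 0.0594
clock: 10.55
tcp_pos: [0.5245, 0.2767, 0.1703]
orientation: [-0.0, 0.777, 0.63, -0.0]
wrist_force: [0.5, -0.2, -2.4]
finger_gap: 0.0593
clock: 10.95
tcp_pos: [0.5245, 0.2794, 0.1703]
orientation: [0.0, 0.778, 0.629, -0.0]
wrist_force: [-0.0, -0.2, -1.6]
finger_gap: 0.0597
[0.5246 0.2794 0.1703]
```

View pics/w4.png

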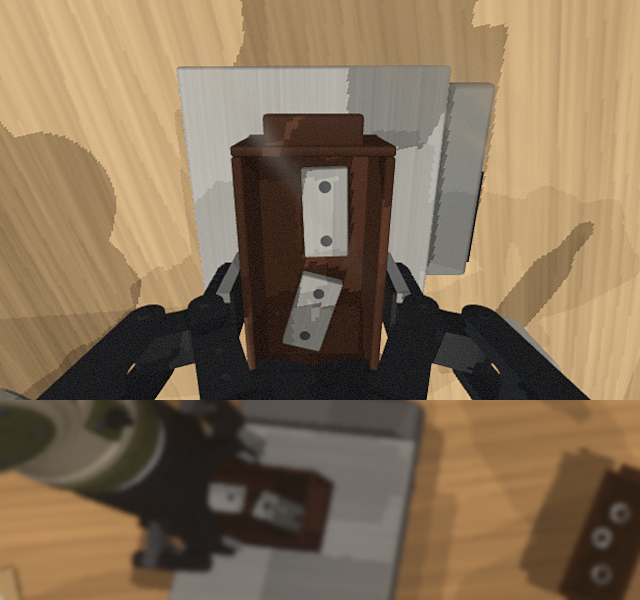

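The tray is over the plate with both blanks still in it. The wrist view shows the plate's far corners at (178,68) and (450,66), which I'll use to check the plate's centre.

Run:
```python
from h import *
P=env.camera_params("wrist")
a,b=onz(P,178,68,.07),onz(P,450,66,.07);print(a,b,np.linalg.norm(a-b))
e=(b-a)/np.linalg.norm(b-a);n=np.array([e[1],-e[0],0]);print("centre",(a+b)/2+.1*n,(a+b)/2-.1*n,np.degrees(np.arctan2(e[1],e[0])))
T=env.camera_params("top")
print(tri(T,(131.4,163.2),P,(450,66)),tri(T,(112.3,251.8),P,(178,68)))
```

```text
[0.45037309 0.39883356 0.07      ] [0.64255222 0.35918323 0.07      ] 0.1962268294613761
centre [0.52625628 0.28107116 0.07      ] [0.56666904 0.47694563 0.07      ] -11.657669469444931
(array([0.64231921, 0.35916882, 0.06836818]), np.float64(0.0016822936876560537)) (array([0.44933418, 0.39880986, 0.06535223]), np.float64(0.002011937849000426))
```

The plate centre is (0.526, 0.281), within 2 mm of the earlier estimate. I'll go down to just above contact.

```bash
python3 -m pendant '[{"fingers":50,"delta_pos":[1.8,1.2,4],"angular":[0,0,0]},{"fingers":50,"delta_pos":[0,0,8],"angular":[0,0,0]},{"fingers":50,"delta_pos":[0,0,12],"angular":[0,0,0]},{"fingers":50,"delta_pos":[0,0,14],"angular":[0,0,0]},{"fingers":50,"delta_pos":[0,0,14],"angular":[0,0,0]},{"fingers":50,"delta_pos":[0,0,12],"angular":[0,0,0]},{"fingers":50,"delta_pos":[0,0,9],"angular":[0,0,0]},{"fingers":50,"delta_pos":[0,0,7],"angular":[0,0,0]},{"fingers":50,"delta_pos":[0,0,4],"angular":[0,0,0]},{"fingers":50,"delta_pos":[0,0,2],"angular":[0,0,0]},{"fingers":50,"delta_pos":[0,0,0],"angular":[0,0,0]},{"fingers":50,"delta_pos":[0,0,0],"angular":[0,0,0]}]'
python3 -m pendant '[{"fingers":50,"delta_pos":[0,0,1],"angular":[0,0,0]},{"fingers":50,"delta_pos":[0,0,1],"angular":[0,0,0]},{"fingers":50,"delta_pos":[0,0,1],"angular":[0,0,0]},{"fingers":50,"delta_pos":[0,0,0],"angular":[0,0,0]},{"fingers":50,"delta_pos":[0,0,0],"angular":[0,0,0]}]'
```

```text
clock: 12.25
tcp_pos: [0.5264, 0.2818, 0.0848]
orientation: [0.0, 0.777, 0.629, 0.0]
wrist_force: [-0.1, 0.0, -2.3]
finger_gap: 0.0595
clock: 12.75
tcp_pos: [0.526, 0.2816, 0.0812]
orientation: [0.0, 0.777, 0.629, -0.0]
wrist_force: [-0.1, -0.1, -2.2]
finger_gap: 0.0594
```

```bash
python3 -m pendant '[{"fingers":50,"delta_pos":[0,0,0.7],"angular":[0,0,0]},{"fingers":50,"delta_pos":[0,0,0.7],"angular":[0,0,0]},{"fingers":50,"delta_pos":[0,0,0],"angular":[0,0,0]},{"fingers":50,"delta_pos":[0,0,0],"angular":[0,0,0]}]'
python3 -m pendant '[{"fingers":50,"delta_pos":[0,0,0.5],"angular":[0,0,0]},{"fingers":50,"delta_pos":[0,0,0.5],"angular":[0,0,0]},{"fingers":50,"delta_pos":[0,0,0],"angular":[0,0,0]},{"fingers":50,"delta_pos":[0,0,0],"angular":[0,0,0]}]'
```

```text
clock: 13.15
tcp_pos: [0.526, 0.2816, 0.0798]
orientation: [0.0, 0.777, 0.629, -0.0]
wrist_force: [-0.5, -0.2, -2.6]
finger_gap: 0.0594
clock: 13.55
tcp_pos: [0.5261, 0.2816, 0.0792]
orientation: [0.0, 0.777, 0.629, 0.0]
wrist_force: [-1.3, -0.5, 1.5]
finger_gap: 0.0595
```

Contact: the force went from -2.6 to +1.5 N at TCP 0.079, as predicted. Releasing gradually, then moving up.

```bash
python3 -m pendant '[{"fingers":60,"delta_pos":[0,0,0],"angular":[0,0,0]},{"fingers":62,"delta_pos":[0,0,0],"angular":[0,0,0]},{"fingers":65,"delta_pos":[0,0,0],"angular":[0,0,0]},{"fingers":70,"delta_pos":[0,0,0],"angular":[0,0,0]},{"fingers":85,"delta_pos":[0,0,0],"angular":[0,0,0]},{"fingers":85,"delta_pos":[0,0,0],"angular":[0,0,0]},{"fingers":85,"delta_pos":[0,0,0],"angular":[0,0,0]},{"fingers":85,"delta_pos":[0,0,0],"angular":[0,0,0]}]'
python3 -m pendant '[{"fingers":85,"delta_pos":[0,0,-5],"angular":[0,0,0]},{"fingers":85,"delta_pos":[0,0,-15],"angular":[0,0,0]},{"fingers":85,"delta_pos":[0,0,-25],"angular":[0,0,0]},{"fingers":85,"delta_pos":[0,0,-30],"angular":[0,0,0]},{"fingers":85,"delta_pos":[0,0,-30],"angular":[0,0,0]},{"fingers":85,"delta_pos":[0,0,-30],"angular":[0,0,0]},{"fingers":85,"delta_pos":[0,0,-15],"angular":[0,0,0]},{"fingers":85,"delta_pos":[0,0,0],"angular":[0,0,0]},{"fingers":85,"delta_pos":[0,0,0],"angular":[0,0,0]}]'
python3 - <<'E'
from h import *
a=env.read_camera("wrist");b=env.read_camera("side")
C=np.zeros((600,640,3),np.uint8);C[:400]=a;C[400:]=cv2.resize(b[190:390,60:380],(400,250))[:200,:400].repeat(1,0) if 0 else cv2.copyMakeBorder(cv2.resize(b[190:390,60:380],(320,200)),0,0,0,320,0)
cv2.imwrite("pics/w5.png",C)
E
```

```text
clock: 14.35
tcp_pos: [0.5261, 0.2816, 0.0789]
orientation: [0.0, 0.777, 0.629, -0.0]
wrist_force: [0.3, -0.4, -0.1]
finger_gap: 0.0851
clock: 15.25
tcp_pos: [0.5261, 0.2816, 0.2287]
orientation: [0.0, 0.777, 0.629, 0.0]
wrist_force: [-0.2, 0.4, 0.1]
finger_gap: 0.0851
```

View pics/w5.png

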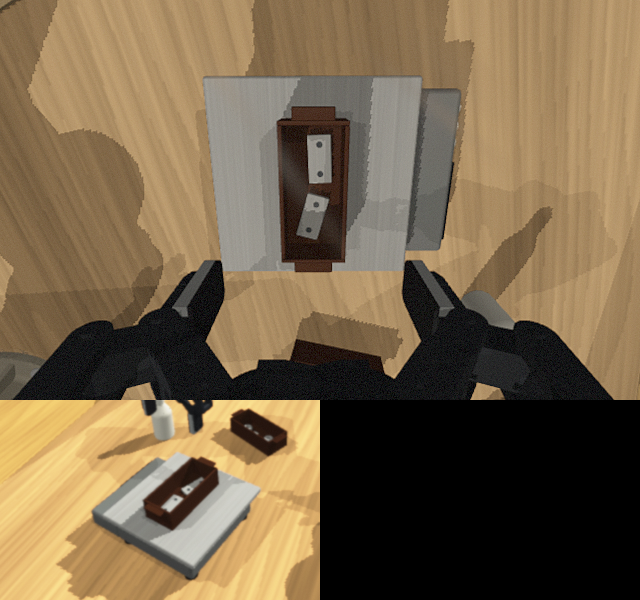

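The tray stands upright and square on the plate, with its tabs at (314,107) and (313,271) and both blanks inside. The plate corners are at (203,77), (421,75), (405,270) and (222,271). One numeric check, then I'll hand in.

Run:
```python
from h import *
P=env.camera_params("wrist")
p=np.mean([onz(P,*q,.07) for q in((203,77),(421,75),(405,270),(222,271))],0);t=np.mean([onz(P,*q,.11) for q in((314,107),(313,271))],0)
print(p.round(4),t.round(4),((t-p)[:2]*1000).round(1))
if np.linalg.norm((t-p)[:2])<.01: print(env.hand_in())
```

```text
[0.5248 0.2822 0.07  ] [0.5253 0.2807 0.11  ] [ 0.5 -1.5]
the job is handed in; nothing more can be done
None
```

The brown tray with the two flat blanks is standing upright in the middle of the scale plate, both blanks still in it, and the job is handed in. I left the bush tray and the turquoise tray alone.

- **Carry:** I gripped the tray at mid-length with 35 N, kept it level, and let go after a soft contact of about 1.5 N, with the jaws fully open. The robot clock was just over 15 s at the end.
- **Last checks:** The wrist view puts the tray about 1.6 mm from the plate's centre. The wrist and side pictures show it upright with both blanks inside. The gripper is about 150 mm above the height where it let go, and reads no contact force.
- **Disagreements:** The first two-view and wrist estimates of the tray's position differed by about 4 mm, well within the 12 mm of finger clearance. The measured plate heights were 64–74 mm against the stated 70, and contact came at the height expected for 70. No check failed.

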